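Reload the label printer and refit its tongued cover

TASK

Reload the bench label printer: lay the roll of label tape flat inside the round rim in its open bay. Then put the loose cover back on: angle the tongue on its rear edge into the groove under the printer's rear lip, lower the cover flat into its recess and press its front down until the spring latch snaps over the edge. Do not knock the timer, the specimen pot or the card carton about.

Things in the scene. Friction and masses are not known exactly. Their poses are not given: they have to be found in the camera images.
- bay (a point): Middle of the roll bay of the fixed label printer (light grey, 190 x 136 mm, deck 72 high), at the height of the ledges that carry the cover, 62 mm above the bench. x runs from the front (latch) to the rear (groove), y to the left, z up. The cover recess above the ledges is 122 mm in x, 100 in y, 10 deep. Ledges lie at |y| = 40 to 50 and end at x = +53 so that a slanting cover's rear can dip.
- bay_floor (a point): Middle of the bay floor, 20 mm under bay, same axes. Round it stands the locating rim for the roll: inside diameter 61 mm at the foot, 66 at the top, 5 high; the low hub inside goes into the roll's hole and is no obstacle. The bay is 80 mm wide in y and open from x = -61 to +78; small steel guides 16 mm high stand in its two front corners (x under -46, |y| over 28).
- groove (a point): Middle of the groove mouth, 61 mm behind and 3 mm above bay, same axes. The overhanging lip's front edge is in this plane, its underside 3.5 mm above this point and its top 21 mm above. The groove runs 17 mm back under the lip, is 100 mm wide and open below, so a slanting tongue can dip into it.
- cover_latch (a joint): Teal spring latch in the middle of the front deck, 32 mm wide (m): 0 = sprung out, to 0.008 as it is pushed to the front. At 0 its nose reaches 5 mm over the recess, 11.5 to 24 mm above bay. The nose slopes on top: a cover let go with its tongue home rests its front on it, 0.16 rad from flat; pressed on its pad with 4 to 8 N it pushes the nose aside, drops flat and the nose snaps over it.
- cover_grip (a point): Loose cover (0.13 kg), flat on the bench at the start: dark grey plate 120 (x) x 96 (y) x 10 mm, tongue at +x. This point is the middle of the teal rib that stands across the plate's middle: 14 mm thick in x, 64 long in y, 28 high. z up; the plate's underside is 24 mm below, its top 14 mm below. Seated, the axes agree with bay's and the point is 24 mm above bay (play 1 mm in x, 2 in y).
- cover_pad (a point): Middle of the plain paler pad on the top of the cover's plate, between the rib and the front edge, where the cover is pressed down to snap in: 37 mm in front of (-x) and 14 mm below cover_grip, same axes. Seated, it is 10 mm above bay.
- tongue_tip (a point): Middle of the free edge of the cover's tongue (paler grey, 10 mm long in x, 80 wide, 5 thick, flush with the plate's underside): 70 mm in x and -21.5 mm in z from cover_grip, same axes. Seated, it lies 9 mm behind groove (under the lip), 0.5 mm below it.
- roll_centre (a point): Centre of the loose cream roll of label tape, lying flat on the bench: 55 mm diameter, 18 mm thick, 0.05 kg, z along its axis. Grasp it across the outside; the fingers cannot enter its hole. Lying in the bay its centre is 9 mm above bay_floor.
- bench_timer: Small white bench timer 60 x 64 x 23 mm in front of the printer, origin at the middle of its underside; leave it alone.
- specimen_pot: White lidded specimen pot, 49 mm diameter, 55 mm high, at the front of the bench, origin at the middle of its underside; leave it alone.
- card_carton: White carton 61 x 91 x 66 mm behind the cover, origin at the middle of its underside; leave it alone.
There are look-alikes about, which are no part of the job. Leave any black or red look-alike of the part that bears roll_centre alone.

How it is judged:
By the outcome, as a careful person would: the job done as asked, in the order asked, and still so for the second after the job is handed in, with the robot touching nothing.
It also fails if it takes over 58 s, if anything falls off the work surface, if the arm or the gripper's body presses on something with over 40 N, if the wrist force passes 120 N, or if a joint passes its speed limit or range.

ROBOT

A 6-joint arm with a two-finger parallel gripper is mounted at the origin on a cart in front of the work surface, level with it; the furniture and walls round the work are solid. World frame = base frame: x ahead of the robot, y to its left, z up, the work surface at z = 0. Lengths are in mm, angles in degrees, forces in N, time in s.
With the tool pointing down it reaches from about 350 to 850 mm from the base axis. Payload 8.1 kg.
Tool frame: the origin (TCP) lies midway between the tips of the shut fingers; the grasp point (between the pads) lies 19 mm behind it; x points along the fingers, y is the direction in which the jaws open and shut, and the axes are right-handed (so a half turn about x gives the same grasp; the last joint's range is limited). The gripper opens to 85 mm and grips with 20 to 120 N. Pads are 22 mm wide; open, the fingers measure 114 mm over their backs; the gripper's body (76 mm by 85 mm) begins 54 mm behind the grasp point. The pads swing forward as they close: fully open they stand 13 mm farther back than shut.
Start: joints at [-79.435, 7.471, 85.268, -0, 87.261, -4.893], TCP at [159.943, -578.294, 231.292] pointing down, gripper open.
Joint ranges: [-169.43, 169.43], [-51.17, 129.36], [1.28, 143.12], [-76.62, 256.62], [0, 156.53], [-152.29, 152.29]. Speed limits (degrees/s): [136.94, 136.94, 159.86, 180, 180, 180].

INTERFACE

Orientations are given as [roll, pitch, yaw] about the fixed x, y, z axes, in that order (R = Rz(yaw) Ry(pitch) Rx(roll)).
In Python, from bench import r gives the robot as it stands.
- The arm moves only by the tool move_arm, never from a script. Its argument "deltas" is a list of rows, each a list of 2 entries, a list of its own where there are three numbers: the shift along the tool's x, y, z in mm, then the turn about the tool's x in degrees. A call has 1 to 12 rows; each row is the pose to reach, as a shift and turn from the pose measured when the call began, along the tool's axes at that moment; what a row does not reach only later rows make up. A row lasts 1/8 s, in which the tool goes at most 62.5 mm and 10.7 degrees, less where a joint would pass 70% of its speed; a pose out of reach is approached as far as the arm can. A call with a gripper value outside its range is refused whole. "jaw" is the opening, from -1 (shut) to 1 (fully open), set as the call begins (left out, the last holds). The fingers move at their own pace and stop on an object; "squeeze" is the grip in N (left out, the last holds). Time passes only in rows, so rows that repeat a pose let the fingers close. It gives the time, the measured TCP pose, the force and the opening at its end, in the units of the state.
- r.sense(): the state, without advancing time (a new reading comes with each control period).
- r.snapshot(name): name is "scene" or "top"; returns (picture, depth): 480x640x3 uint8, red, green, blue; 480x640 float32, mm along the optical axis (not along the pixel's ray), 0 where there is no reading.
- r.get_calibration(name): a dict with "fovy" (degrees; the focal length in pixels is half the picture's height over the tangent of half this angle, whatever the lens; pixels are square), "cx", "cy" (the principal point, pixels), "position" and "attitude" of the camera in the world. Camera axes: x right, y down, z forward; pixel columns grow to the right and rows downward; lengths in mm; the calibration is good to about 2 mm. A picture is of the moment at which its call begins. get_calibration takes no time and is no camera call.
- r.hand_in(): hands the job in, once; it reports no verdict.
The state is a dict: "time": time; "joint_pos": joint angles; "qd": joint speeds; "joint_efforts": joint torques, N m; "tool_pos": TCP position; "tcp_rot": TCP orientation; "ft_force": force on the tool from outside, world axes, zero at the start; "wrist_torque": the same for the moment, N m; "finger_gap": finger opening in mm.
Only numpy, scipy, OpenCV 4.12 (cv2) and the standard library are available. Lean on these libraries where they do the work, as an engineer would, in place of code of your own. Each camera call takes 0.05 s, during which the arm holds its last target. There are 200 camera calls.

## Working session

There is one attempt and no reset: what is moved stays moved. The work goes in short steps, Python scripts to look and compute and a tool call to move; the robot and the scene stay as the last step left them, time stands still between calls to the robot, and variables do not carry over. Pictures are saved under pics/ and viewed, about 8 in all and at most 12, crops included, and the job is handed in when it is done.

Besides the shell and the picture viewer there is one more tool, called after "Emit:" by a JSON object that holds its "op" and its "data". move_arm: Moves the arm, as the interface text tells. Its arguments: {"type":"object","properties":{"deltas":{"type":"array","items":{"type":"array"}},"jaw":{"type":"number"},"squeeze":{"type":"number"}},"required":["deltas"]}

```bash
ls; mkdir -p pics; python3 - <<'E'
from bench import r
import cv2,numpy as np
for n in("scene","top"):
    p,d=r.snapshot(n); cv2.imwrite(f"pics/{n}0.png",p[:,:,::-1]); np.save(f"pics/{n}0.npy",d); print(n,r.get_calibration(n))
print(r.sense())
E
```

```text
pics
scene {'fovy': 43.64376923215455, 'cx': 325.7090499372738, 'cy': 237.77163315830308, 'position': array([ 38.02642613, 969.33885022, 810.32862745]), 'attitude': array([-123.68162106,   -0.9966272 , -150.69434082])}
top {'fovy': 46.591753792019, 'cx': 329.12418288080573, 'cy': 242.32837331158413, 'position': array([ 312.44613166,   10.31181533, 1521.20118172]), 'attitude': array([-168.67999356,    0.22505175,  -90.19790668])}
{'time': 0.1, 'joint_pos': array([-7.94334318e+01,  7.51286777e+00,  8.53216565e+01,  1.18110161e-03,
        8.72611568e+01, -4.89190659e+00]), 'qd': array([-9.72050507e-02, -1.80951733e-01, -1.40814145e-01, -7.06864875e-05,
       -1.95377524e-02,  5.75543926e-04]), 'joint_efforts': array([ 1.27937157e-03, -5.70948815e+01, -5.01943052e+01, -1.06044813e-04,
        8.00335634e-03,  3.20298966e-05]), 'tool_pos': array([ 159.87564473, -577.80743069,  230.34082675]), 'tcp_rot': array([-95.59827325,  89.90431161,  99.86014411]), 'ft_force': array([0.63859699, 0.09639431, 0.1683432 ]), 'wrist_torque': array([ 0.04718538, -0.02782186,  0.01442131]), 'finger_gap': 85.4305249093819}
```

View pics/top0.png

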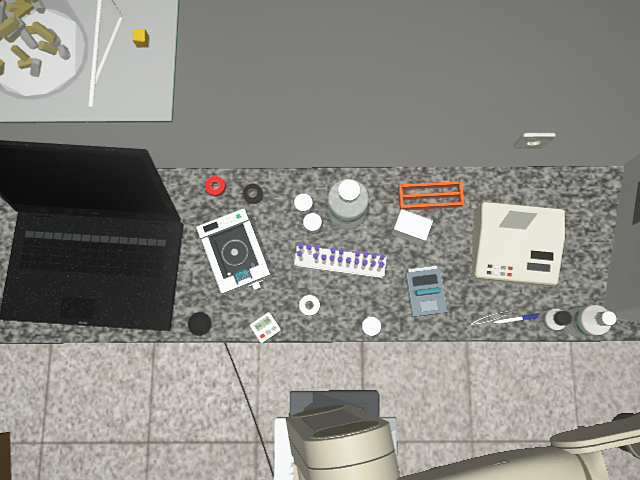

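View pics/scene0.png

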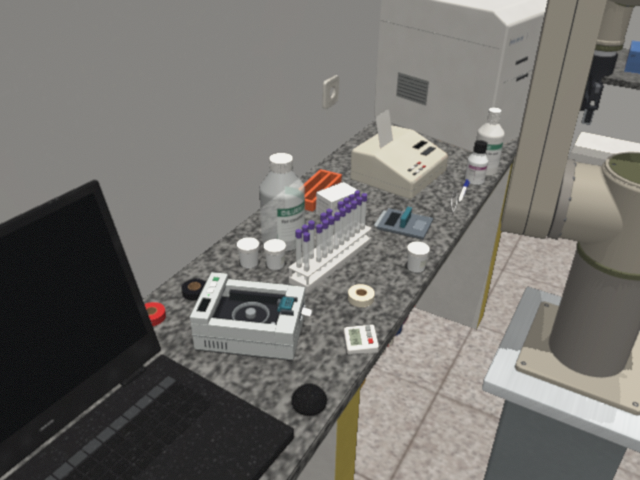

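Candidates for the roll in the top view: cream ring at (309,305), black ring at (253,193), red ring at (215,185). The cream one fits; the black and red ones are look-alikes. Confirming in enlarged crops.

```bash
cat > h.py <<'E'
import numpy as np,cv2
from scipy.spatial.transform import Rotation as R
from bench import r
def cam(n):
    c=r.get_calibration(n); f=240/np.tan(np.radians(c['fovy']/2))
    return f,c['cx'],c['cy'],np.array(c['position']),R.from_euler('xyz',c['attitude'],degrees=True).as_matrix()
def ray(n,u,v):
    f,cx,cy,p,M=cam(n); return p,M@np.array([(u-cx)/f,(v-cy)/f,1])
def onz(n,u,v,z):
    p,d=ray(n,u,v); return p+d*(z-p[2])/d[2]
def dep(n,u,v,D):
    p,d=ray(n,u,v); return p+d*D
def cloud(n,D):
    f,cx,cy,p,M=cam(n); v,u=np.mgrid[:480,:640]
    return p+(np.stack([(u-cx)/f,(v-cy)/f,np.ones_like(u)],-1)*D[...,None])@M.T
def proj(n,P):
    f,cx,cy,p,M=cam(n); q=(np.asarray(P)-p)@M; return np.array([cx+f*q[...,0]/q[...,2],cy+f*q[...,1]/q[...,2]]).T
E
python3 - <<'E'
import cv2,numpy as np
from h import *
t=cv2.imread("pics/top0.png");s=cv2.imread("pics/scene0.png")
a=t[195:345,190:460]; cv2.imwrite("pics/c1.png",cv2.resize(a,None,fx=2.9,fy=2.9,interpolation=cv2.INTER_CUBIC))
b=s[170:370,180:450]; cv2.imwrite("pics/c2.png",cv2.resize(b,None,fx=2.9,fy=2.9,interpolation=cv2.INTER_CUBIC))
for n in("top","scene"):
    D=np.load(f"pics/{n}0.npy"); C=cloud(n,D)
    for uv in ([(309,297),(234,250),(426,275),(426,291),(350,290),(413,225)] if n=="top" else [(361,285),(250,305),(404,218),(385,225),(440,310)]):
        print(n,uv,C[uv[1],uv[0]].round(1))
E
```

```text
top (309, 297) [463.1  69.9  19.1]
top (234, 250) [586.5 270.2  52.8]
top (426, 275) [ 523.1 -249.3    8.6]
top (426, 291) [ 477.  -244.2   28.7]
top (350, 290) [483.5 -41.4   1.7]
top (413, 225) [ 651.5 -210.6   60.1]
scene (361, 285) [454.2  45.8  18.1]
scene (250, 305) [600.  244.9  44.8]
scene (404, 218) [ 471.9 -224.5   36.9]
scene (385, 225) [ 513.7 -208.2   11.8]
scene (440, 310) [ 541.2 -974.  -841.8]
```

View pics/c1.png

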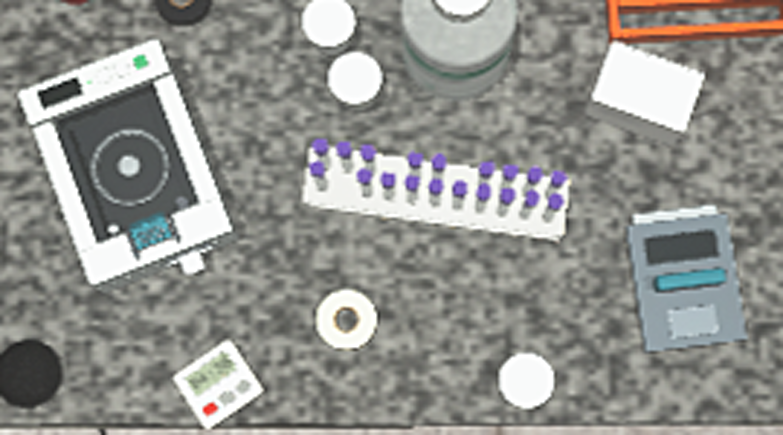

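View pics/c2.png

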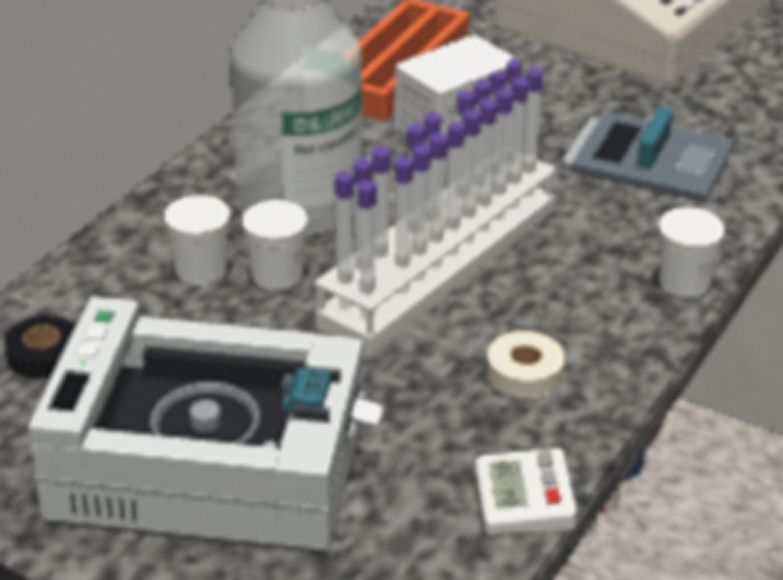

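The crops show the cream roll at top px (309,305), with the black and red look-alikes well apart. The printer bay is at (234,251), with its rear lip at the far left. The cover is at (428,291), tongue away from the robot. Now measuring.

```bash
cat > m.py <<'E'
from h import *
def big(m,box):
    k=np.zeros_like(m); x0,y0,x1,y1=box; k[y0:y1,x0:x1]=m[y0:y1,x0:x1]
    cs,_=cv2.findContours(k,cv2.RETR_EXTERNAL,cv2.CHAIN_APPROX_NONE); return max(cs,key=cv2.contourArea)
def onplane(n,c,z): return np.array([onz(n,u,v,z)[:2] for u,v in c.reshape(-1,2)])
def rect(P):
    (c,(w,h),a)=cv2.minAreaRect(P.astype(np.float32)); return np.round(c,1),np.round((w,h),1),round(a,1)
E
python3 - <<'E'
from m import *
B={"roll":{"top":(295,290,325,322),"scene":(340,280,385,310)},"rib":{"top":(410,280,450,300),"scene":(390,200,420,235)},
"printer":{"top":(190,200,280,300),"scene":(190,265,310,370)},"cover":{"top":(400,262,452,320),"scene":(370,200,440,240)}}
for n in("top","scene"):
    I=cv2.imread(f"pics/{n}0.png"); H=cv2.cvtColor(I,cv2.COLOR_BGR2HSV); h,s,v=cv2.split(H)
    b,g,rr=[x.astype(int) for x in cv2.split(I)]
    teal=((h>85)&(h<102)&(s>110)).astype(np.uint8)
    cream=((rr-b>8)&(v>170)).astype(np.uint8)
    c=big(cream,B["roll"][n]); print(n,"cream",cv2.contourArea(c),rect(onplane(n,c,18)), cv2.boundingRect(c))
    e=cv2.minEnclosingCircle(onplane(n,c,18).astype(np.float32)); print("  circ",e)
    c=big(teal,B["rib"][n]); print("  rib z38",cv2.contourArea(c),rect(onplane(n,c,38)),rect(onplane(n,c,24)))
    blue=((b-rr>12)&(v>60)).astype(np.uint8)
    c=big(cv2.morphologyEx(blue,cv2.MORPH_CLOSE,np.ones((5,5))),B["cover"][n]); print("  cover z10",rect(onplane(n,c,10)))
    # rim: dark pixels stats
    K=cv2.GaussianBlur(I,(0,0),0.8)[:,:,1]
    print("px cols", I[310 if n=="scene" else 251, (215 if n=="scene" else 205):(300 if n=="scene" else 265)].mean(1).astype(int))
E
```

```text
top cream 72.0 (array([443. ,  69.9]), array([27. , 24.2]), 89.8) (304, 300, 11, 10)
  circ ((441.89422607421875, 70.30105590820312), 14.162314414978027)
  rib z38 84.5 (array([ 476.4, -247. ]), array([12.2, 62.5]), 6.9) (array([ 477.9, -249.5]), array([12.3, 63.1]), 6.9)
  cover z10 (array([ 481.1, -247.4]), array([127.5,  96.5]), 7.0)
px cols [175 252 254 250 249 250 254 253 155  65  78  83  75  59  73  79 121 150
  88  79  82  83  83  83  78 110 179 213 207 207 211 220 197 100  79  85
  86  85  85  86  81 110 138 102  81  85  85  73 111 232 255 250 250 250
 254 253 161  94 106  90]
scene cream 340.0 (array([443. ,  67.9]), array([55.2, 56.6]), 30.5) (348, 284, 27, 18)
  circ ((443.4058532714844, 68.07249450683594), 28.98958969116211)
  rib z38 74.5 (array([ 472.3, -229.7]), array([14.4, 90.9]), 10.2) (array([ 480.1, -251.4]), array([14.6, 92.6]), 10.2)
  cover z10 (array([ 479.4, -265.8]), array([116.1, 128.9]), 7.1)
px cols [ 65  41  32  33  36  41  46  48  47  49  49  48  48  49  49  48  48  59
  91 117 112 101  88  71  55  49  49  48  47  54  87 135 159 164 165 166
 166 166 165 151 110  66  51  49  48  49  49  46  51  62  80 101 118 107
  73  51  48  49  50  50  49  51  60  65  70  70  73  76  77  76  74  74
  71  70  73  77 105 155 188 219 225 226 225 203 146]
```

```bash
cat > p.py <<'E'
from m import *
D2={"top":(234,252,(205,215,268,292)),"scene":(250,311,(190,265,310,370))}
for n in("top","scene"):
    I=cv2.imread(f"pics/{n}0.png"); g=cv2.cvtColor(I,cv2.COLOR_BGR2GRAY)
    if n=="top":
        w=(g>200).astype(np.uint8); c=big(w,(290,290,330,325)); print("roll top z18",cv2.minEnclosingCircle(onplane(n,c,18).astype(np.float32)),rect(onplane(n,c,18)))
        w=((g>195)).astype(np.uint8); c=big(w,(190,200,275,298)); print("outer z72",rect(onplane(n,c,72)))
        P=onplane(n,c,72); print("hull", cv2.approxPolyDP(cv2.convexHull(P.astype(np.float32)),6,True).reshape(-1,2).round(0).tolist())
        d=(g<135).astype(np.uint8); k=np.zeros_like(d); poly=cv2.convexHull(c); cv2.fillPoly(k,[poly],1); k=cv2.erode(k,np.ones((3,3)))
        dd=cv2.morphologyEx(d&k,cv2.MORPH_CLOSE,np.ones((3,3)))
        cs,_=cv2.findContours(dd,cv2.RETR_EXTERNAL,cv2.CHAIN_APPROX_NONE); q=max(cs,key=cv2.contourArea)
        print("recess z72",rect(onplane(n,q,72)), cv2.approxPolyDP(onplane(n,q,72).astype(np.float32),6,True).reshape(-1,2).round(0).tolist())
        teal=cv2.inRange(cv2.cvtColor(I,cv2.COLOR_BGR2HSV),(85,80,0),(105,255,255)); c=big(teal,(225,262,255,290)); print("latch z86",rect(onplane(n,c,86)))
    u0,v0,_=D2[n]
    # polar ring search
    pts=[];hub=[]
    a,b=(12.3,12.3) if n=="top" else (19,13)
    gg=cv2.resize(g,None,fx=4,fy=4,interpolation=cv2.INTER_CUBIC).astype(float)
    def S(u,v): return gg[int(round((v+.5)*4-.5)),int(round((u+.5)*4-.5))]
    for t in np.linspace(0,2*np.pi,72,endpoint=False):
        ss=np.linspace(.7,1.3,61); vals=[S(u0+a*x*np.cos(t),v0+b*x*np.sin(t)) for x in ss]
        i=int(np.argmax(vals)); 
        if 0<i<60: pts.append((u0+a*ss[i]*np.cos(t),v0+b*ss[i]*np.sin(t)))
    pts=np.array(pts,np.float32); 
    for _ in range(3):
        e=cv2.fitEllipseAMS(pts); 
        (cx,cy),(A,Bq),th=e; th=np.radians(th); d=pts-[cx,cy]; x=d@[np.cos(th),np.sin(th)]; y=d@[-np.sin(th),np.cos(th)]
        rr=np.hypot(x/(A/2),y/(Bq/2)); pts=pts[abs(rr-1)<.08]
    print(n,"rim ell",np.round(e[0],2),np.round(e[1],1),len(pts),"-> z47",onz(n,*e[0],47).round(1))
    hb=((g>130)).astype(np.uint8); c=big(hb,(int(u0)-9,int(v0)-8,int(u0)+10,int(v0)+9)); m=cv2.moments(c); h=(m['m10']/m['m00'],m['m01']/m['m00']); print("  hub",h,onz(n,*h,52).round(1),m['m00'])
E
python3 p.py
```

```text
roll top z18 ((442.012451171875, 70.20716857910156), 27.816383361816406) (array([443.1,  69.9]), array([53.9, 51. ]), 89.8)
outer z72 (array([566. , 263.9]), array([155.9, 136.7]), 21.7)
hull [[662.0, 229.0], [613.0, 353.0], [472.0, 297.0], [519.0, 173.0]]
recess z72 (array([569.3, 264.8]), array([144.1,  97.9]), 21.8) [[653.0, 248.0], [618.0, 334.0], [511.0, 293.0], [516.0, 267.0], [495.0, 256.0], [508.0, 244.0], [511.0, 220.0], [535.0, 226.0], [545.0, 205.0]]
latch z86 (array([516.6, 244.1]), array([23.5, 32.6]), 20.7)
top rim ell [234.48 252.3 ] [24.3 25.3] 72 -> z47 [581.3 269.7  47. ]
  hub (234.0, 251.78494623655914) [581.8 270.2  52. ] 31.0
scene rim ell [249.94 314.58] [23.5 35.6] 38 -> z47 [582.  270.3  47. ]
  hub (249.94594594594594, 311.06756756756755) [584.4 266.5  52. ] 37.0
```

```bash
cat > g.py <<'E'
import sys
from h import *
# usage: g.py x y z jawyaw ; yaw of tool y axis in world (mod 180)
s=r.sense(); M=R.from_euler('xyz',s['tcp_rot'],degrees=True).as_matrix()
print("t",round(s['time'],2),"tcp",s['tool_pos'].round(1),"F",s['ft_force'].round(1),"gap",round(s['finger_gap'],1),"J6",s['joint_pos'][5].round(1))
y=np.degrees(np.arctan2(M[1,1],M[0,1])); print("toolx",M[:,0].round(3),"tooly yaw",y.round(2))
if len(sys.argv)>4:
    X,Y,Z,A=map(float,sys.argv[1:5]); d=M.T@(np.array([X,Y,Z])-s['tool_pos']); a=-((A-y+90)%180-90)
    print("shift",d.round(1),"turn",round(a,1),"rows>=",np.ceil(max(np.linalg.norm(d)/62.5,abs(a)/10.7)))
E
python3 g.py 443 69 80 21.6
```

```text
t 0.1 tcp [ 159.9 -577.8  230.3] F [0.6 0.1 0.2] gap 85.4 J6 -4.9
toolx [-0.     0.002 -1.   ] tooly yaw -74.54
shift [ 151.3 -547.7 -445.3] turn 83.9 rows>= 12.0
```

Emit:
{"op": "move_arm", "data": {"deltas": [[[5,-44,-36],-8],[[10,-90,-73],-16],[[20,-136,-111],-24],[[30,-182,-148],-32],[[40,-228,-185],-40],[[50,-274,-223],-48],[[60,-320,-260],-56],[[60,-366,-298],-64],[[60,-412,-335],-72],[[60,-458,-372],-80],[[60,-504,-410],-88],[[60,-548,-445],-96]], "jaw": 1, "squeeze": 30}}

```text
time: 1.6
tool_pos: [443.0, 71.2, 171.2]
tcp_rot: [161.1, 89.9, 92.9]
ft_force: [0.6, -0.5, 0.6]
finger_gap: 85.3
```

```bash
python3 g.py 443 69 4 21.6
```

```text
t 1.6 tcp [443.   71.2 171.2] F [ 0.6 -0.5  0.6] gap 85.3 J6 -19.3
toolx [-0.     0.002 -1.   ] tooly yaw 21.76
shift [167.2  -0.9   2.3] turn 0.2 rows>= 3.0
```

Emit:
{"op": "move_arm", "data": {"deltas": [[[50,-1,2],0],[[100,-1,2],0],[[140,-1,2],0],[[160,-1,2],0],[[167,-1,2],0],[[167,-1,2],0]]}}

```text
time: 2.35
tool_pos: [442.7, 69.2, 4.2]
tcp_rot: [178.8, 89.9, 110.6]
ft_force: [0.4, -0.0, -0.6]
finger_gap: 85.3
```

Emit:
{"op": "move_arm", "data": {"deltas": [[[0,0,0],0],[[0,0,0],0],[[0,0,0],0],[[0,0,0],0],[[0,0,0],0],[[0,0,0],0]], "jaw": -1, "squeeze": 30}}

```text
time: 3.1
tool_pos: [443.8, 69.3, 5.7]
tcp_rot: [113.5, 89.9, 45.2]
ft_force: [-3.8, -0.4, 6.9]
finger_gap: 52.7
```

```bash
python3 g.py 581.5 270 130 21.6; python3 - <<'E'
from h import *
p,d=r.snapshot("scene"); cv2.imwrite("pics/g1.png",cv2.resize(p[190:380,180:480,::-1],None,fx=2.6,fy=2.6,interpolation=cv2.INTER_CUBIC))
E
```

```text
t 3.1 tcp [443.8  69.3   5.7] F [-3.8 -0.4  6.9] gap 52.7 J6 -19.5
toolx [ 0.002  0.002 -1.   ] tooly yaw 21.76
shift [-123.7  202.5 -135.5] turn 0.2 rows>= 5.0
```

View pics/g1.png

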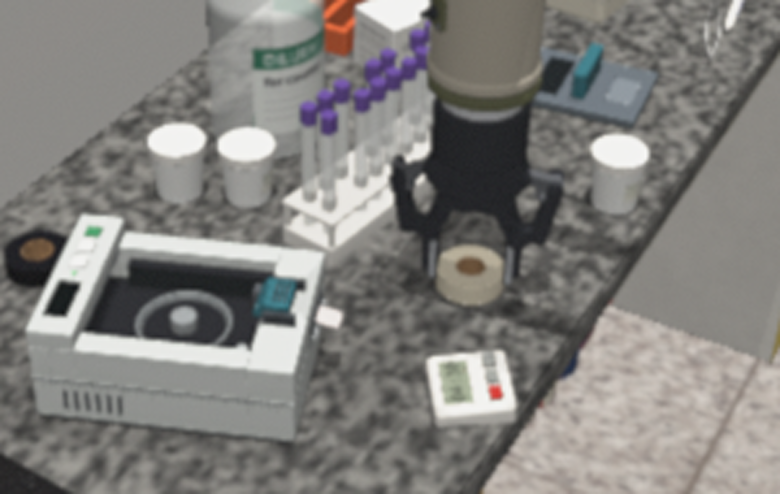

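The jaws hold the cream roll across the outside, fingertips around mid-height at px (437–513,270), and nothing else touched. Lifting it to the bay.

Emit:
{"op": "move_arm", "data": {"deltas": [[[-15,0,0],0],[[-50,0,0],0],[[-95,20,-14],0],[[-124,55,-37],0],[[-124,95,-64],0],[[-124,137,-92],0],[[-124,175,-117],0],[[-124,202,-135],0],[[-124,202,-135],0],[[-124,202,-135],0]]}}

```text
time: 4.4
tool_pos: [581.0, 269.0, 130.9]
tcp_rot: [108.4, 89.9, 40.1]
ft_force: [-0.6, 0.3, -0.5]
finger_gap: 52.5
```

```bash
python3 g.py 581.5 270 48 21.6; python3 - <<'E'
from h import *
o=[]
for n,b in(("scene",(170,240,340,380)),("top",(180,190,290,310))):
    p,d=r.snapshot(n); x0,y0,x1,y1=b; o.append(cv2.resize(p[y0:y1,x0:x1,::-1],(390,330 if n=="scene" else 420),interpolation=cv2.INTER_CUBIC))
h=max(i.shape[0] for i in o); cv2.imwrite("pics/g2.png",np.hstack([cv2.copyMakeBorder(i,0,h-i.shape[0],0,4,0) for i in o]))
E
```

```text
t 4.4 tcp [581.  269.  130.9] F [-0.6  0.3 -0.5] gap 52.5 J6 -1.5
toolx [ 0.002  0.001 -1.   ] tooly yaw 21.77
shift [82.9  0.7 -0.7] turn 0.2 rows>= 2.0
```

View pics/g2.png

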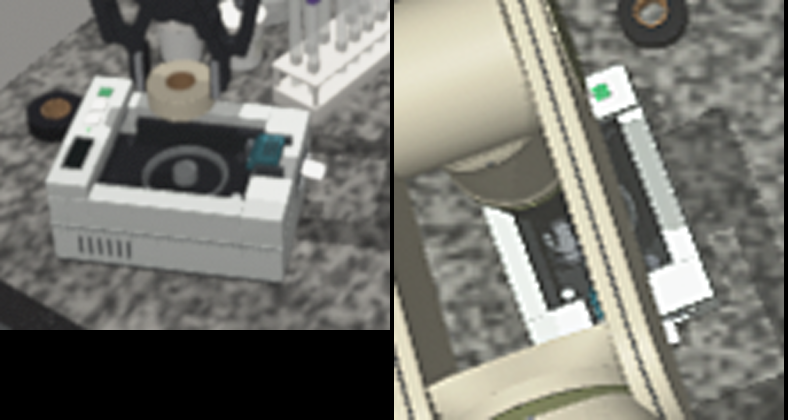

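```bash
python3 -c "
from h import *
print(onz('scene',248.9,273.9,144).round(1)); print(proj('scene',[[581,269,144]]))"
```

```text
[579.9 267.8 144. ]
[[248.02045034 274.04507528]]
```

Emit:
{"op": "move_arm", "data": {"deltas": [[[20,1,-1],0],[[45,1,-1],0],[[65,1,-1],0],[[75,1,-1],0],[[80,1,-1],0],[[83,1,-1],0],[[83,1,-1],0],[[83,1,-1],0]]}}

```text
time: 5.5
tool_pos: [582.0, 270.1, 48.5]
tcp_rot: [102.3, 89.8, 34.0]
ft_force: [-0.7, 0.5, 0.3]
finger_gap: 52.7
```

Emit:
{"op": "move_arm", "data": {"deltas": [[[1,0,0],0],[[2,0,0],0],[[2,0,0],0]]}}

```text
time: 5.88
tool_pos: [582.5, 270.3, 47.8]
tcp_rot: [97.7, 89.8, 29.4]
ft_force: [-3.2, -1.5, 7.0]
finger_gap: 52.8
```

Emit:
{"op": "move_arm", "data": {"deltas": [[[0,0,0],0],[[0,0,0],0],[[0,0,0],0],[[0,0,0],0]], "jaw": 0.55}}

```text
time: 6.38
tool_pos: [582.4, 270.2, 47.7]
tcp_rot: [98.1, 89.8, 29.9]
ft_force: [-0.2, -0.3, 0.6]
finger_gap: 66.5
```

Emit:
{"op": "move_arm", "data": {"deltas": [[[-15,0,0],0],[[-50,0,0],0],[[-100,0,0],0],[[-130,0,0],0]]}}

```text
time: 6.88
tool_pos: [583.2, 270.4, 182.3]
tcp_rot: [93.2, 89.5, 24.9]
ft_force: [0.4, -0.2, -0.4]
finger_gap: 65.9
```

```bash
python3 g.py 476.5 -247.3 130 97.0
```

```text
t 6.88 tcp [583.2 270.4 182.3] F [ 0.4 -0.2 -0.4] gap 65.9 J6 -1.4
toolx [ 0.008  0.004 -1.   ] tooly yaw 21.73
shift [  49.6 -291.2  441.5] turn -75.3 rows>= 9.0
```

Emit:
{"op": "move_arm", "data": {"deltas": [[[0,-20,30],9],[[0,-45,68],18],[[0,-70,106],27],[[0,-95,144],36],[[0,-120,182],45],[[0,-145,220],54],[[0,-170,258],63],[[0,-195,296],72],[[0,-220,334],81],[[10,-245,371],90],[[30,-270,409],99],[[45,-290,440],104.7]], "jaw": 1}}

```text
time: 8.38
tool_pos: [476.7, -247.4, 135.3]
tcp_rot: [-169.9, 89.5, 16.8]
ft_force: [0.8, -0.3, 0.4]
finger_gap: 85.6
```

```bash
python3 g.py 476.5 -247.3 7 97.0; python3 - <<'E'
from h import *
o=[]
for n,b in(("scene",(180,190,440,370)),("top",(185,195,335,345))):
    p,d=r.snapshot(n); cv2.imwrite(f"pics/{n}1.png",p[:,:,::-1]); x0,y0,x1,y1=b; o.append(cv2.resize(p[y0:y1,x0:x1,::-1],None,fx=390/(x1-x0),fy=390/(x1-x0),interpolation=cv2.INTER_CUBIC))
h=max(i.shape[0] for i in o); cv2.imwrite("pics/g3.png",np.hstack([cv2.copyMakeBorder(i,0,h-i.shape[0],0,4,0) for i in o]))
E
```

```text
t 8.38 tcp [ 476.7 -247.4  135.3] F [ 0.8 -0.3  0.4] gap 85.6 J6 50.0
toolx [ 0.009  0.003 -1.   ] tooly yaw -83.25
shift [1.283e+02 1.000e-01 1.400e+00] turn -0.3 rows>= 3.0
```

View pics/g3.png

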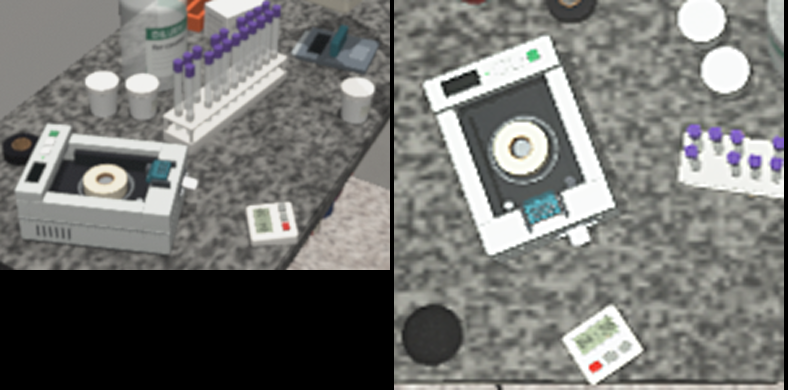

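The roll lies concentric inside the rim in both views (scene crop (105,180), top crop (521,147)). Now for the cover.

Emit:
{"op": "move_arm", "data": {"deltas": [[[40,0,0],0],[[80,0,1],0],[[110,0,1],0],[[123,0,1.4],-0.3],[[128,0,1.4],-0.3],[[128,0,1.4],-0.3]]}}

```text
time: 9.22
tool_pos: [475.5, -248.3, 6.9]
tcp_rot: [-167.7, 89.6, 19.4]
ft_force: [-0.3, -0.4, -0.7]
finger_gap: 85.5
```

Emit:
{"op": "move_arm", "data": {"deltas": [[[0,0,0],0],[[0,0,0],0],[[0,0,0],0],[[0,0,0],0],[[0,0,0],0],[[0,0,0],0]], "jaw": -1, "squeeze": 25}}

```text
time: 9.98
tool_pos: [476.7, -249.0, 8.6]
tcp_rot: [-179.9, 89.4, 7.2]
ft_force: [-1.1, 0.5, 7.5]
finger_gap: 63.3
```

Emit:
{"op": "move_arm", "data": {"deltas": [[[-10,0,0],0],[[-40,0,0],0],[[-80,0,0],0],[[-125,0,0],0],[[-150,0,0],0],[[-150,0,0],0]]}}

```text
time: 10.72
tool_pos: [476.8, -250.2, 161.9]
tcp_rot: [165.1, 89.2, -7.9]
ft_force: [0.5, 0.6, -2.2]
finger_gap: 63.4
```

```bash
python3 g.py 570.4 265.6 160 111.6; python3 - <<'E'
from h import *
p,d=r.snapshot("scene"); cv2.imwrite("pics/g4.png",cv2.resize(p[110:260,340:500,::-1],None,fx=3.5,fy=3.5,interpolation=cv2.INTER_CUBIC))
E
```

```text
t 10.72 tcp [ 476.8 -250.2  161.9] F [ 0.5  0.6 -2.2] gap 63.4 J6 49.5
toolx [ 0.014 -0.002 -1.   ] tooly yaw -82.99
shift [   2.2 -500.5 -155.8] turn -14.6 rows>= 9.0
```

View pics/g4.png

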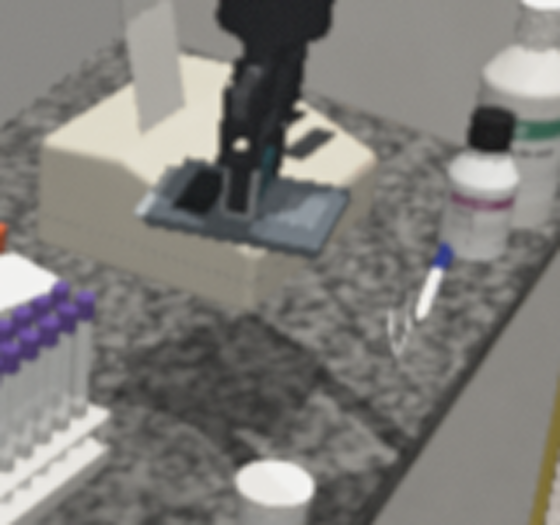

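The cover hangs nearly flat between the pads (rib at crop px (245,185)), held by its rib ends. Carrying it high to just in front of the groove.

Emit:
{"op": "move_arm", "data": {"deltas": [[[-30,-20,-6],0],[[-40,-60,-19],-1],[[-40,-105,-33],-3],[[-40,-150,-47],-4],[[-40,-195,-61],-6],[[-40,-240,-75],-7],[[-40,-285,-89],-9],[[-40,-330,-103],-10],[[-40,-375,-117],-11],[[-40,-420,-131],-13],[[-35,-465,-145],-14],[[-20,-500,-156],-14.6]]}}

```text
time: 12.28
tool_pos: [568.9, 267.6, 178.7]
tcp_rot: [155.6, 89.4, -2.7]
ft_force: [1.3, 0.4, -1.0]
finger_gap: 63.2
```

```bash
python3 g.py 570.4 265.6 125 111.6; python3 - <<'E'
from h import *
p,d=r.snapshot("scene"); cv2.imwrite("pics/s5.png",p[:,:,::-1]); cv2.imwrite("pics/g5.png",cv2.resize(p[190:370,160:340,::-1],None,fx=3.3,fy=3.3,interpolation=cv2.INTER_CUBIC))
E
```

```text
t 12.28 tcp [568.9 267.6 178.7] F [ 1.3  0.4 -1. ] gap 63.2 J6 89.0
toolx [ 0.01 -0.   -1.  ] tooly yaw -68.31
shift [53.7  2.2 -0.2] turn 0.1 rows>= 1.0
```

View pics/g5.png

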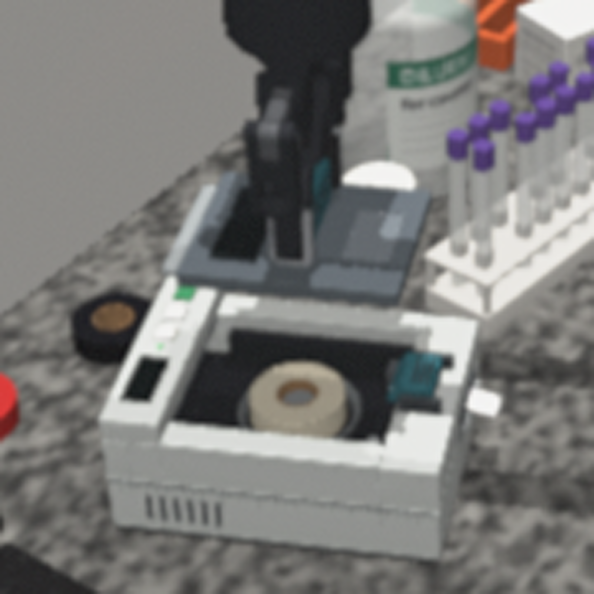

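```bash
python3 - <<'E'
from h import *
c=np.array([568.9,267.6]);a=np.radians(21.65);X=np.array([np.cos(a),np.sin(a)]);Y=np.array([-X[1],X[0]])
for z in(170.7,180.7):
  for x,y in((-60,48),(60,48),(-60,-48),(60,-48),(70,40)):
    q=proj('scene',[*(c+x*X+y*Y),z]); print(z,x,y,((q-[160,190])*3.3).round(0))
E
```

```text
170.7 -60 48 [398. 308.]
170.7 60 48 [175. 286.]
170.7 -60 -48 [432. 204.]
170.7 60 -48 [224. 185.]
170.7 70 40 [161. 275.]
180.7 -60 48 [398. 293.]
180.7 60 48 [174. 271.]
180.7 -60 -48 [432. 189.]
180.7 60 -48 [223. 170.]
180.7 70 40 [160. 260.]
```

Emit:
{"op": "move_arm", "data": {"deltas": [[[25,1,0],0],[[55,2,0],0],[[75,2,0],0],[[80,2,0],0.1],[[80,2,0],0.1]]}}

```text
time: 12.95
tool_pos: [568.7, 269.0, 95.4]
tcp_rot: [163.3, 89.6, 5.0]
ft_force: [-1.0, 0.9, -1.0]
finger_gap: 63.7
```

```bash
python3 g.py 570.4 265.6 88 111.6
```

```text
t 12.95 tcp [568.7 269.   95.4] F [-1.   0.9 -1. ] gap 63.7 J6 89.0
toolx [ 0.006  0.001 -1.   ] tooly yaw -68.31
shift [ 7.4  3.8 -0.3] turn 0.1 rows>= 1.0
```

Emit:
{"op": "move_arm", "data": {"deltas": [[[-2,3.8,-0.3],0],[[-2,3.8,-0.3],0],[[3,3.8,-0.3],0],[[3,3.8,-0.3],0]]}}

```text
time: 13.45
tool_pos: [571.0, 265.7, 92.9]
tcp_rot: [165.3, 89.6, 7.0]
ft_force: [1.1, 0.7, 1.9]
finger_gap: 63.4
```

```bash
python3 g.py 570.4 265.6 88 111.6
```

```text
t 13.45 tcp [571.  265.7  92.9] F [1.1 0.7 1.9] gap 63.4 J6 88.7
toolx [ 0.008  0.001 -1.   ] tooly yaw -68.31
shift [ 4.9 -0.1  0.6] turn 0.1 rows>= 1.0
```

Emit:
{"op": "move_arm", "data": {"deltas": [[[2,0,0.6],0],[[4,0,0.6],0],[[5,0,0.6],0],[[5,0,0.6],0]], "squeeze": 20}}

```text
time: 13.95
tool_pos: [571.3, 265.9, 88.9]
tcp_rot: [168.4, 89.4, 10.1]
ft_force: [1.6, 1.1, 5.0]
finger_gap: 63.2
```

Emit:
{"op": "move_arm", "data": {"deltas": [[[2,0,0],0],[[4,0,0],0],[[5,0,0],0],[[5,0,0],0]]}}

```text
time: 14.45
tool_pos: [572.2, 266.3, 84.8]
tcp_rot: [170.4, 89.3, 12.1]
ft_force: [2.1, 0.5, 5.4]
finger_gap: 63.6
```

```bash
python3 g.py 570.4 265.6 82 111.6; python3 - <<'E'
from h import *
p,d=r.snapshot("scene"); cv2.imwrite("pics/g6.png",cv2.resize(p[220:370,170:320,::-1],None,fx=4,fy=4,interpolation=cv2.INTER_CUBIC))
E
```

```text
t 14.45 tcp [572.2 266.3  84.8] F [2.1 0.5 5.4] gap 63.6 J6 88.7
toolx [ 0.012  0.002 -1.   ] tooly yaw -68.3
shift [ 2.8 -0.1  1.9] turn 0.1 rows>= 1.0
```

View pics/g6.png

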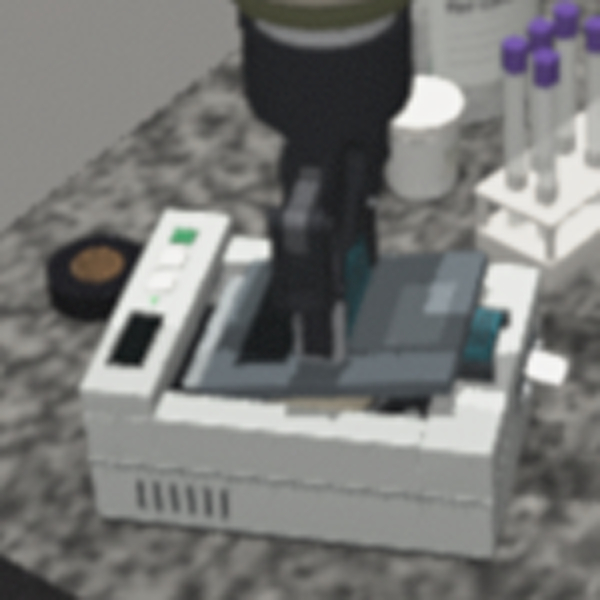

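Emit:
{"op": "move_arm", "data": {"deltas": [[[2,0,1],0],[[4,0,1],0],[[5,0,1],0],[[5,0,1],0]]}}

```text
time: 15.0
tool_pos: [573.3, 266.7, 82.6]
tcp_rot: [172.9, 89.0, 14.6]
ft_force: [0.5, -0.7, 12.2]
finger_gap: 63.3
```

```bash
python3 g.py 581.5 270 82 111.6; python3 - <<'E'
from h import *
p,d=r.snapshot("scene"); cv2.imwrite("pics/g7.png",cv2.resize(p[250:350,175:315,::-1],None,fx=5.5,fy=5.5,interpolation=cv2.INTER_CUBIC))
E
```

```text
t 15.0 tcp [573.3 266.7  82.6] F [ 0.5 -0.7 12.2] gap 63.3 J6 88.7
toolx [ 0.016  0.004 -1.   ] tooly yaw -68.3
shift [ 0.7 -0.  -8.9] turn 0.1 rows>= 1.0
```

View pics/g7.png

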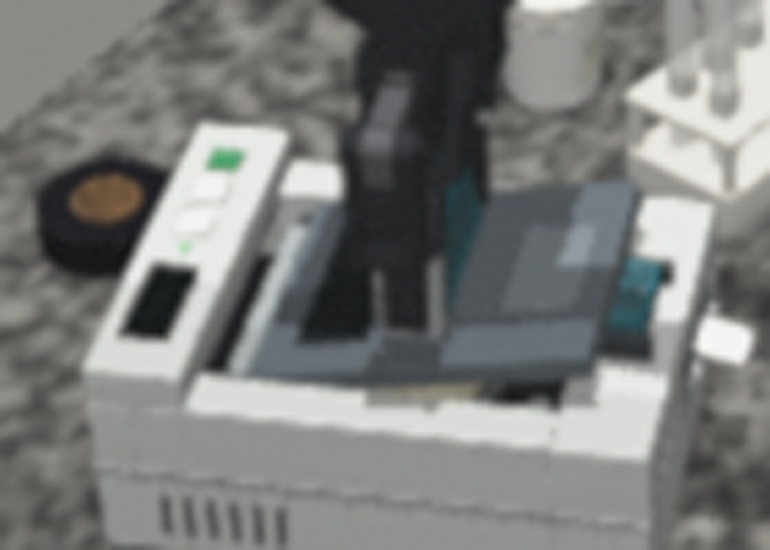

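The cover now slants with its rear low: tongue at crop px (265,300), a dark gap to the lip, and the front up by the latch at (630,290). Sliding it rearward.

Emit:
{"op": "move_arm", "data": {"deltas": [[[-1,0,-1],0],[[-1.5,0,-3],0],[[-1.5,0,-5],0],[[-1.5,0,-6],0],[[-1.5,0,-6],0]]}}

```text
time: 15.68
tool_pos: [578.6, 268.8, 83.7]
tcp_rot: [172.8, 89.1, 14.5]
ft_force: [0.4, -0.5, -1.1]
finger_gap: 63.3
```

Emit:
{"op": "move_arm", "data": {"deltas": [[[0,0,-2],0],[[0,0,-4],0],[[0,0,-5],0],[[0,0,-5],0]]}}

```text
time: 16.18
tool_pos: [583.3, 270.7, 83.8]
tcp_rot: [172.7, 89.1, 14.4]
ft_force: [-0.1, 0.4, -1.9]
finger_gap: 63.6
```

```bash
python3 g.py 581.5 270 82 111.6; python3 - <<'E'
from h import *
p,d=r.snapshot("scene"); cv2.imwrite("pics/g8.png",cv2.resize(p[250:350,175:315,::-1],None,fx=5.5,fy=5.5,interpolation=cv2.INTER_CUBIC))
E
```

```text
t 16.18 tcp [583.3 270.7  83.8] F [-0.1  0.4 -1.9] gap 63.6 J6 88.7
toolx [ 0.015  0.004 -1.   ] tooly yaw -68.3
shift [ 1.7 -0.   1.9] turn 0.1 rows>= 1.0
```

View pics/g8.png

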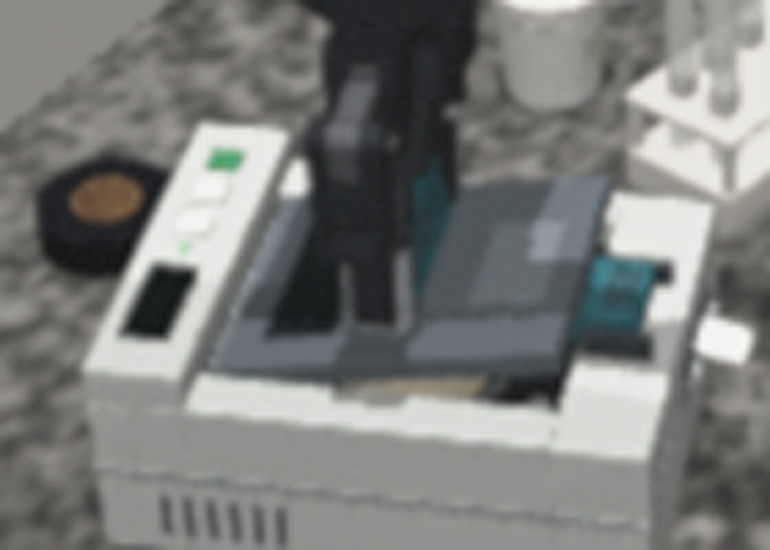

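The tongue edge is now hidden behind the lip front (crop px (225,330)) with no reaction force. The picture budget is used up, so from here I check by numbers. A little further in, then release.

Emit:
{"op": "move_arm", "data": {"deltas": [[[0.5,0,-1],0],[[1,0,-1.5],0],[[1.5,0,-1.5],0],[[1.5,0,-1.5],0]]}}

```text
time: 16.73
tool_pos: [584.6, 271.2, 82.2]
tcp_rot: [172.6, 89.1, 14.3]
ft_force: [-0.4, -0.0, -2.2]
finger_gap: 63.4
```

```bash
python3 g.py 582 270.2 82 111.6
```

```text
t 16.73 tcp [584.6 271.2  82.2] F [-0.4 -0.  -2.2] gap 63.4 J6 88.7
toolx [ 0.015  0.004 -1.   ] tooly yaw -68.3
shift [ 0.2 -0.   2.8] turn 0.1 rows>= 1.0
```

Emit:
{"op": "move_arm", "data": {"deltas": [[[1.5,0,0],0],[[3,0,0],0],[[3,0,0],0]]}}

```text
time: 17.1
tool_pos: [585.0, 271.3, 79.9]
tcp_rot: [173.0, 89.0, 14.7]
ft_force: [-1.7, -1.4, 3.0]
finger_gap: 63.5
```

```bash
python3 g.py 582 270.2 82 111.6
```

```text
t 17.1 tcp [585.  271.3  79.9] F [-1.7 -1.4  3. ] gap 63.5 J6 88.7
toolx [ 0.016  0.004 -1.   ] tooly yaw -68.3
shift [-2.2 -0.   3.2] turn 0.1 rows>= 1.0
```

Contact. Opening and retreating straight up.

Emit:
{"op": "move_arm", "data": {"deltas": [[[0,0,0],0],[[0,0,0],0],[[0,0,0],0],[[0,0,0],0]], "jaw": 0.8}}

```text
time: 17.6
tool_pos: [584.9, 271.3, 79.7]
tcp_rot: [172.9, 89.1, 14.6]
ft_force: [-0.3, -0.3, -0.5]
finger_gap: 76.6
```

Emit:
{"op": "move_arm", "data": {"deltas": [[[-10,0,0],0],[[-40,0,0],0],[[-75,0,0],0],[[-75,0,0],0]]}}

```text
time: 18.1
tool_pos: [586.3, 272.0, 160.0]
tcp_rot: [174.9, 88.6, 16.6]
ft_force: [-0.2, -0.9, 0.0]
finger_gap: 76.5
```

Emit:
{"op": "move_arm", "data": {"deltas": [[[0,0,20],0],[[0,0,40],0],[[0,0,40],0],[[0,0,40],0],[[0,0,40],0]], "jaw": -1}}

```text
time: 18.73
tool_pos: [549.7, 257.3, 159.0]
tcp_rot: [174.9, 88.6, 16.6]
ft_force: [-1.1, 0.1, 0.5]
finger_gap: -0.0
```

```bash
python3 g.py 547.1 256.4 95 111.6; cat > chk.py <<'E'
from h import *
# plate plane from scene depth in bay frame + pad/teal location
I,D=r.snapshot("scene"); C=cloud("scene",D); a=np.radians(21.65)
M=np.array([[np.cos(a),np.sin(a)],[-np.sin(a),np.cos(a)]]); L=(C[...,:2]-[581.5,270])@M.T; z=C[...,2]-62
for x0,y0 in((-50,40),(-50,-40),(-52,0),(-37,0),(-37,40),(-20,40),(20,42),(45,42),(50,0),(50,-40),(-75,40),(-75,-40),(70,0)):
    k=(abs(L[...,0]-x0)<5)&(abs(L[...,1]-y0)<5)&(z>-25)&(z<60)&(D>0); print((x0,y0),k.sum(),np.median(z[k]).round(1) if k.any() else None, end=" | ")
H=cv2.cvtColor(np.ascontiguousarray(I),cv2.COLOR_RGB2HSV); t=(H[...,0]>85)&(H[...,0]<102)&(H[...,1]>110)
for nm,k in(("rib",t&(abs(L[...,0])<40)&(abs(L[...,1])<60)&(z>0)&(z<60)),("latch",t&(L[...,0]<-45)&(L[...,0]>-100)&(abs(L[...,1])<50)&(z>0)&(z<60))):
    print(nm,k.sum(),L[k].mean(0).round(1) if k.any() else 0,np.percentile(z[k],[5,50,95]).round(1) if k.any() else 0)
E
python3 chk.py
```

```text
t 18.73 tcp [549.7 257.3 159. ] F [-1.1  0.1  0.5] gap -0.0 J6 88.6
toolx [ 0.023  0.007 -1.   ] tooly yaw -68.3
shift [63.9 -0.2  4.3] turn 0.1 rows>= 2.0
(-50, 40) 23 29.0 | (-50, -40) 18 29.7 | (-52, 0) 28 28.3 | (-37, 0) 19 27.2 | (-37, 40) 23 26.6 | (-20, 40) 22 23.7 | (20, 42) 33 16.5 | (45, 42) 20 12.9 | (50, 0) 18 11.6 | (50, -40) 11 12.6 | (-75, 40) 20 10.8 | (-75, -40) 12 10.6 | (70, 0) 19 25.2 | rib 194 [ 2.6 13.8] [27.2 46.6 49.7]
latch 74 [-69.9   3.9] [19.9 23.4 25.7]
```

The cover rests at about 0.17 rad, level left to right, rear at seated height: tongue home, front on the latch. Pressing the pad now.

Emit:
{"op": "move_arm", "data": {"deltas": [[[25,0,3],0],[[50,0,4],0],[[60,0,4],0],[[66,0,4],0],[[68,0,4],0]]}}

```text
time: 19.4
tool_pos: [547.9, 256.5, 91.3]
tcp_rot: [174.8, 88.6, 16.5]
ft_force: [-0.6, 0.3, -0.1]
finger_gap: 0.3
```

```bash
python3 g.py 547.1 256.4 71 111.6
```

```text
t 19.4 tcp [547.9 256.5  91.3] F [-0.6  0.3 -0.1] gap 0.3 J6 88.6
toolx [ 0.024  0.007 -1.   ] tooly yaw -68.3
shift [20.2 -0.3  1.3] turn 0.1 rows>= 1.0
```

Emit:
{"op": "move_arm", "data": {"deltas": [[[2,0,1],0],[[5,0,1],0],[[8,0,1],0],[[11,0,1],0],[[13,0,1],0],[[15,0,1],0],[[16,0,1],0]]}}

```text
time: 20.27
tool_pos: [547.0, 256.1, 74.8]
tcp_rot: [174.8, 88.6, 16.5]
ft_force: [-1.3, -0.3, 1.6]
finger_gap: 0.1
```

Emit:
{"op": "move_arm", "data": {"deltas": [[[1.5,0,0],0],[[3,0,0],0],[[4,0,0],0],[[5,0,0],0],[[5,0,0],0]]}}

```text
time: 20.9
tool_pos: [547.0, 256.1, 72.0]
tcp_rot: [174.4, 88.6, 16.1]
ft_force: [-10.9, -4.1, 19.8]
finger_gap: -0.3
```

```bash
python3 chk.py
```

```text
(-50, 40) 18 10.9 | (-50, -40) 19 10.6 | (-52, 0) 31 23.5 | (-37, 0) 4 17.1 | (-37, 40) 18 11.2 | (-20, 40) 20 11.5 | (20, 42) 17 10.0 | (45, 42) 17 10.6 | (50, 0) 15 10.9 | (50, -40) 17 10.2 | (-75, 40) 20 11.0 | (-75, -40) 16 10.7 | (70, 0) 18 25.0 | rib 169 [-0.6 12.9] [16.8 37.3 40.1]
latch 78 [-68.2   4.2] [19.  23.2 25.5]
```

Plate is flat at deck height with a firm 20 N reaction. Retreating and rechecking.

Emit:
{"op": "move_arm", "data": {"deltas": [[[-10,0,0],0],[[-45,0,0],0],[[-95,0,0],0],[[-145,0,0],0],[[-170,0,40],0],[[-170,0,80],0],[[-170,0,80],0],[[-170,0,80],0]]}}

```text
time: 21.95
tool_pos: [469.3, 225.6, 240.5]
tcp_rot: [174.6, 88.6, 16.3]
ft_force: [0.4, -0.4, 0.7]
finger_gap: 0.1
```

```bash
python3 g.py; python3 chk.py; python3 - <<'E'
from m import *
p,d=r.snapshot("scene"); I0=cv2.imread("pics/scene0.png")
# things to leave alone: image difference in their boxes vs the first picture
for nm,(x0,y0,x1,y1) in dict(timer=(335,318,388,360),pot=(400,238,435,276),carton=(310,180,362,214),rack=(286,190,376,285),pots=(232,232,292,275),black=(176,275,196,305)).items():
    a=cv2.absdiff(p[y0:y1,x0:x1,::-1],I0[y0:y1,x0:x1]).max(2); print(nm,"changed frac",(a>45).mean().round(3))
E
```

```text
t 21.95 tcp [469.3 225.6 240.5] F [ 0.4 -0.4  0.7] gap 0.1 J6 88.4
toolx [ 0.024  0.007 -1.   ] tooly yaw -68.29
(-50, 40) 18 10.6 | (-50, -40) 17 10.9 | (-52, 0) 20 11.9 | (-37, 0) 14 12.2 | (-37, 40) 21 11.6 | (-20, 40) 13 10.2 | (20, 42) 21 11.1 | (45, 42) 17 10.6 | (50, 0) 17 11.1 | (50, -40) 15 10.4 | (-75, 40) 23 11.5 | (-75, -40) 12 11.5 | (70, 0) 19 24.7 | rib 191 [-0.4 12.2] [18.5 37.1 40.6]
latch 79 [-68.5   3.5] [19.6 23.2 26.4]
timer changed frac 0.101
pot changed frac 0.0
carton changed frac 0.303
rack changed frac 0.093
pots changed frac 0.0
black changed frac 0.0
```

```bash
python3 - <<'E'
from m import *
for n,bx in(("top",dict(timer=(245,305,290,345),carton=(390,205,438,245),pot=(358,315,388,338))),("scene",dict(timer=(335,318,388,360),carton=(310,180,362,214),pot=(400,238,435,276)))):
    p,d=r.snapshot(n); I0=cv2.imread(f"pics/{n}0.png")
    for k,b in bx.items():
        o=[]
        for I in(I0,p[:,:,::-1]):
            g=cv2.cvtColor(np.ascontiguousarray(I),cv2.COLOR_BGR2GRAY); x0,y0,x1,y1=b
            m=(g>(215 if n=="top" else 150)).astype(np.uint8)
            c=big(m,b); o.append((cv2.boundingRect(c),cv2.contourArea(c),I[y0:y1,x0:x1].mean().round(0)))
        print(n,k,o)
E
```

```text
top timer [((250, 313, 30, 30), 480.5, np.float64(158.0)), ((245, 305, 16, 40), 128.0, np.float64(151.0))]
top carton [((394, 210, 39, 30), 667.5, np.float64(175.0)), ((395, 210, 38, 30), 664.5, np.float64(173.0))]
top pot [((362, 317, 19, 19), 249.5, np.float64(178.0)), ((363, 317, 18, 19), 248.5, np.float64(176.0))]
scene timer [((344, 324, 35, 29), 778.5, np.float64(141.0)), ((344, 324, 35, 29), 770.5, np.float64(133.0))]
scene carton [((317, 182, 40, 22), 437.0, np.float64(139.0)), ((326, 182, 31, 26), 379.5, np.float64(121.0))]
scene pot [((407, 241, 23, 15), 242.5, np.float64(134.0)), ((407, 241, 23, 30), 274.5, np.float64(138.0))]
```

All three bystanders are where they began. The arm partly hides the timer in the top view and the carton in the scene view, but each is unchanged in its other view. Handing in.

```bash
python3 -c "
from bench import r
print(r.hand_in())"
```

```text
the job is handed in; nothing more can be done
None
```

The printer is reloaded and I've handed the job in at about 22 s. The cream roll lies flat inside the rim. The cover's tongue is under the rear lip, and its front was pressed down flat under the latch.

- **Roll:** the pictures from both cameras, taken before the cover went on, showed it sitting centred in the rim.
- **Cover:** after the arm withdrew, depth readings put the plate flat at 10–12 mm above bay (10 expected) at the points checked. The rib's middle was within 1 mm of its seated place in x. The snap itself was not seen. I infer it from the plate staying flat untouched and the latch measuring about where it started (mean x -68.5 mm against -69.9 mm).
- **Forces:** the highest reading, about 23 N in all (20 N of it upward), came as the pad bottomed out. That is above the 4–8 N needed to snap the cover in. No limit was passed in the readings I took.
- **Timer, pot and carton:** a first image comparison flagged the timer and carton as changed. A check of their outlines in both cameras found the timer unmoved in the scene view and the carton in the top view. The arm or its shadow covered part of each in the other view. The pot's top-view outline matched to a pixel. In the scene view its position and width matched, though its outline came out taller, which I put down to lighting.
- **Picture limit:** I used all 12 pictures before the final press, so the last checks are by numbers only.

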